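# Set the battery tester to the cell's range and clip the cell in

### The job

Check this AA cell: first set the battery tester's locked selector knob to the red mark, turning it the shorter way round; press the knob straight down only until you feel it meet its stop, keep it pressed while it turns, and let it spring up again on the mark. Then clip the cell into the cradle, red end to the fixed brass contact, pushing the spring contact back only as far as needed, and let go so that the cell lies fully down between its contacts. Nothing may be forced, and the other things on the desk stay where they are.

Things in the scene. Friction and masses are not known exactly. Their poses are not given: they have to be found in the camera images.
- tester: Battery tester, a grey flat case 120 (x) x 170 (y) x 30 mm high, stuck to the desk. Origin: centre of its underside; x away from the operator, y left, z up. The locked selector knob is on its left (vertical axis at x -10, y +40), the cell cradle on its right (axis along x at y -45, black floor at z 32).
- red_mark (a point): Centre of the red mark on the case top, 33.5 mm from the selector's axis, straight away from the operator (+x of the tester). It is the AA range. Eight white marks complete the ring, one every 40 degrees.
- selector (a joint): Knob angle, rad, counter-clockwise from above; endless, the reading does not wrap: 0 and 6.283 both mean white pointer at the red mark. One position every 0.698 rad (40 degrees); starts at one of the other eight, 0.70 to 5.59. The shorter way never crosses 3.14. Locked (under 1 degree of play) until pressed down, then free. Let go within 15 degrees of a position it centres itself and springs up.
- selector_grip (a point): On the knob's axis, at mid height of its grip bar (67 mm above the desk when up); its x axis runs along the bar to the pointing end. Black bar 40 long x 12 wide, from 50 to 78 mm above the desk when up, white pointer line on top and on the pointing end; round skirt 47 across below it. Grip it across the 12 mm, fingertips over 52 mm above the desk.
- selector_base (a point): Selector's axis at the case top. Press force at the knob: 5.6 N at rest plus 0.4 N per mm. It comes free 5 to 13 mm down; the depth is set differently on every tester and cannot be seen or read. Under 1 mm lower is its stop, a rubber buffer of 10 N per mm. So a straight press of 12 to 15 N always frees it unharmed; less may leave it locked. Over 11 N on the stop itself or on the lock is forcing.
- cradle_seat (a point): Where the middle of the seated cell belongs, on the cradle's axis, 8.3 mm above its floor (tester frame x 0, y -45, z 40.3). Low saddles with lead-in, inner width 20, 10 high, stand 16 to 24 mm fore and aft of it; between them 33 mm are open at both sides for fingers, nothing above the floor within 60 mm sideways.
- fixed_contact (a point): Face of the fixed brass contact at the cradle's far end (tester x +25.5), 8.3 mm above the floor. Its black block is 20 wide, 6 thick and only 9 high above the floor: the cell passes above it.
- spring_plate (a point): Face of the spring contact at the cradle's near end, 8.3 mm above the floor: an upright steel plate 15 wide, 25 high above the floor. At rest at tester x -20.5, a gap of 46 mm to the fixed contact for a cell of 50. It slides towards the operator: push the cell's white end against its upper half, lower the cell behind the fixed contact, let go.
- spring_contact (a joint): How far the spring contact is pushed back towards the operator, m: 0 at rest, about 0.0042 with the cell seated, 0.006 to 0.007 is enough to lower the cell, over 0.0095 crushes it. 1.4 N at rest plus 0.7 N per mm.
- battery_mid (a point): Middle of the AA cell, on its axis. The cell is a cylinder 50 long and 16.7 across, 23 g, its jacket red over the plus half and white over the minus half; it starts lying on the desk to the right of the tester, red end roughly away from the operator, axis 8.3 mm above the desk. It can roll.
- battery_plus (a point): Centre of the cell's red (plus) end face, on the axis, 25 mm from battery_mid.
- eraser: Blue and white eraser, 20 x 44 x 12 mm, lying on the desk; origin at the centre of its underside. To be left alone.
- usb_stick: Black memory stick, 18 x 48 x 8 mm, lying on the desk; origin at the centre of its underside. To be left alone.
- binder_clip: Black binder clip, 19 x 32 x 33 mm, standing on the desk; origin at the centre of its underside. To be left alone.

How it is judged:
On the way:
1. selector locked at the red mark and let go, the cell not yet in the cradle ((value of joint selector between -0.1 and 0.1 rad or value of joint selector between 6.1832 and 6.3832 rad) and contact force between the fingers and selector below 0.1 N and distance between battery_mid and cradle_seat above 0.05 m), for 0.2 s.
At the end, for the whole second after the job is handed in: The selector is locked at the red mark (within 0.1 rad), and the cell lies at rest fully down in the cradle (middle within 3 mm of its seat, axis within 1.5 mm of its seated height), red end at the fixed contact, clamped by the spring contact (pushed back over 3 mm) ((value of joint selector between -0.1 and 0.1 rad or value of joint selector between 6.1832 and 6.3832 rad) and x of battery_mid in the frame of tester between -0.002 and 0.003 m and y of battery_mid in the frame of tester between -0.048 and -0.042 m and z of battery_mid in the frame of tester between 0.0385 and 0.0418 m and x of battery_plus in the frame of tester above 0.02 m and value of joint spring_contact above 0.003 m and linear speed of battery below 0.01 m/s); the robot touches nothing.
It fails at once if the selector is turned the longer way, past the point opposite the red mark (value of joint selector between 3 and 3.28 rad).
It fails at once if the selector is forced: turned against its lock, or pressed on its stop, with over 11 N (contact force between selector and tester above 11 N).
It fails at once if the spring contact is crushed, pushed back over 9.5 mm (value of joint spring_contact above 0.0095 m).
It fails at once if the cell is forced into the tester with over 40 N (contact force between battery and tester above 40 N).
It fails at once if the eraser, the memory stick or the binder clip is shifted by over 15 mm (distance of any of eraser, usb_stick, binder_clip from where it was at the start of the episode above 0.015 m).
It also fails if it takes over 67 s, if anything falls off the work surface, if the arm or the gripper's body presses on something with over 40 N, if the wrist force passes 120 N, or if a joint passes its speed limit or range.

### The arm

A 7-joint arm with a two-finger parallel gripper is mounted at the origin on a cart in front of the work surface, level with it; the furniture and walls round the work are solid. World frame = base frame: x ahead of the robot, y to its left, z up, the work surface at z = 0. Lengths are in m, angles in rad, forces in N, time in s.
With the tool pointing down it reaches from about 0.4 to 0.85 m from the base axis. Payload 10.4 kg.
Tool frame: the origin (TCP) lies at the centre of the arm's flange, where the gripper is bolted on; the fingertips stand 173 mm ahead of it and the grasp point (between the pads) lies 155 mm ahead of it; z points along the fingers, y is the line along which they close (so a half turn about z gives the same grasp; the last joint's range is limited). The gripper opens to 85 mm and grips with 20 to 120 N. Pads are 22 mm wide; open, the fingers measure 114 mm over their backs; the gripper's body (76 mm by 85 mm) begins 54 mm behind the grasp point. The pads swing forward as they close: fully open they stand 13 mm farther back than shut.
Start: joints at [-1.129, 0.332, -0.065, 1.46, 0.022, 1.35, -0.088], TCP at [0.28, 0.559, 0.405] pointing down, gripper open.
Joint ranges: [-2.6, 2.6], [-0.5, 2.12], [-1.47, 1.34], [0.16, 2.42], [-1.27, 4.41], [0.06, 2.06], [-2.6, 2.6]. Speed limits (rad/s): [2.22, 2.22, 2.79, 2.79, 3.14, 3.14, 3.14].

### API

Orientations are given as a unit quaternion [x, y, z, w].
In Python, from workcell import manip, viewer, finder gives the robot as it stands.
- The arm moves only by the tool arm_command, never from a script. Its argument "plan" is a list of rows, each an object with "dp": the shift along the tool's x, y, z in mm, a list of three; "spin": the turn about the tool's z in rad. A call has 1 to 5 rows; each row shifts and turns the commanded pose from where the row before left it, along the tool's axes as they then stand; what a row does not reach is not made up. A row lasts 1/10 s, in which the tool goes at most 50 mm and 8.59 degrees, less where a joint would pass 70% of its speed; a pose out of reach is approached as far as the arm can. A call is refused whole if a number of a shift passes 50 or a number of a turn 0.15, either way. A call with a gripper value outside its range is refused whole. "grip" is the closure, from -1 (fully open) to 1 (shut), set as the call begins (left out, the last holds). The fingers move at their own pace and stop on an object; "newtons" is the grip in N (left out, the last holds). Time passes only in rows, so rows that do not move let the fingers close. It gives the time, the measured TCP pose, the force, the opening and the grip force at its end, in the units of the state.
- manip.get_obs(): the state, without advancing time (a new reading comes with each control period).
- viewer.camera(name): name is "side" or "top" or "wrist"; returns the picture (384x512x3 uint8, blue, green, red); there is no depth.
- viewer.camera_params(name): a dict with "vertical_fov" (degrees; the focal length in pixels is half the picture's height over the tangent of half this angle, whatever the lens; pixels are square), "cx", "cy" (the principal point, pixels), "R" (3x3) and "t" (3): a world point X has camera coordinates R X + t; the wrist camera has in their place "T_tool_cam" (4x4, takes a point from camera to tool coordinates, whose origin is the TCP and whose axes are the flange's). Camera axes: x right, y down, z forward; pixel columns grow to the right and rows downward; lengths in m; the calibration is good to about 2 mm. A picture is of the moment at which its call begins: read the wrist's pose just before it. camera_params takes no time and is no camera call.
- manip.hand_in(): hands the job in; it is judged then, once.
Trained networks look in the newest picture that a camera, given by its name, has taken for a name from the list of things; names that differ only in an ending like _2 or _b are one class to them, and where a whole thing is asked for, a point or a joint stands for the part that bears it (a point fixed in the world has none). Each returns a list of dicts, best first, with "score" (0 to 1); they miss things now and then, are a little off and sometimes report something else, mostly with a low value. They report only what shows in the picture. A call takes as long as a camera call.
- finder.find_in(camera, thing): "position" ([x, y, z] in m, in world coordinates, good to about 4 mm: the middle of the surface that is visible of it).
The state is a dict: "clock": time; "joint_pos": joint angles; "joint_velocities": joint speeds; "tau": joint torques, N m; "position": TCP position; "ee_rot": TCP orientation; "ft_force": force on the tool from outside, world axes, zero at the start; "torque": the same for the moment, N m; "grip_width": opening from 0.0 (shut) to 1.0 (fully open); "grasp_force": force on a finger pad.
Only numpy, scipy, OpenCV 4.12 (cv2) and the standard library are available. Lean on these libraries where they do the work, as an engineer would, in place of code of your own. Each camera call takes 0.05 s, during which the arm holds its last target. There are 200 camera calls.

## Working session

There is one attempt and no reset: what is moved stays moved. The work goes in short steps, Python scripts to look and compute and a tool call to move; the robot and the scene stay as the last step left them, time stands still between calls to the robot, and variables do not carry over. Pictures are saved under pics/ and viewed, at most 10 in all, crops included, and the job is handed in when it is done.

Besides the shell and the picture viewer there is one more tool, called after ">>>" in YAML: its name, and indented under it one key for each argument. arm_command: Moves the arm, as the interface text tells. Its arguments: {"type":"object","properties":{"plan":{"type":"array","items":{"type":"object","properties":{"dp":{"type":"array","items":{"type":"number"}},"spin":{"type":"number"}}}},"grip":{"type":"number"},"newtons":{"type":"number"}},"required":["plan"]}

```bash
mkdir -p pics; cat > h.py <<'E'
import numpy as np, cv2
from workcell import manip, viewer, finder
from scipy.spatial.transform import Rotation as Ro
def cam(n):
    o=manip.get_obs(); im=viewer.camera(n); p=viewer.camera_params(n)
    f=192/np.tan(np.radians(p["vertical_fov"])/2)
    if "T_tool_cam" in p:
        T=np.eye(4);T[:3,:3]=Ro.from_quat(o["ee_rot"]).as_matrix();T[:3,3]=o["position"]
        M=np.linalg.inv(T@np.array(p["T_tool_cam"]));R,t=M[:3,:3],M[:3,3]
    else: R,t=np.array(p["R"]),np.array(p["t"])
    return im,(f,p["cx"],p["cy"],R,t)
def proj(c,X):
    f,cx,cy,R,t=c; q=R@np.array(X)+t; return np.array([cx+f*q[0]/q[2],cy+f*q[1]/q[2]])
def back(c,uv,z):
    f,cx,cy,R,t=c; d=R.T@np.array([(uv[0]-cx)/f,(uv[1]-cy)/f,1]); o=-R.T@t
    return o+d*(z-o[2])/d[2]
E
python3 - <<'E'
from h import *
ims=[]
for n in ["top","side","wrist"]:
    im,c=cam(n); cv2.imwrite(f"pics/{n}0.png",im); 
    print(n,c[0],c[1],c[2],(-c[3].T@c[4]).round(3))
    if n=="wrist": print(np.array(viewer.camera_params(n)["T_tool_cam"]).round(3))
    else: ims.append(im)
for th in ["tester","selector_grip","red_mark","cradle_seat","battery_mid","battery_plus","spring_plate","fixed_contact","eraser","usb_stick","binder_clip"]:
    for n in ["top","side"]:
        r=finder.find_in(n,th)[:1]; print(th,n,[(np.round(q["position"],3),round(q["score"],2)) for q in r])
o=manip.get_obs();print(o["clock"],o["position"],o["ee_rot"],o["ft_force"])
E
```

```text
top 463.6993388751533 249.27867959233242 192.37636994369885 [ 0.329 -0.121  1.157]
side 350.6773634134785 260.1265920909031 186.96678042791692 [ 0.537 -0.749  0.634]
wrist 307.3292138335102 255.12677931710155 189.70134942086807 [0.218 0.59  0.373]
[[ 0.001 -0.962 -0.274  0.069]
 [ 1.     0.001  0.     0.001]
 [-0.    -0.274  0.962  0.031]
 [ 0.     0.     0.     1.   ]]
tester top [(array([ 0.544, -0.071,  0.033]), 0.59)]
tester side [(array([ 0.554, -0.091,  0.035]), 0.86)]
selector_grip top [(array([ 0.546, -0.03 ,  0.052]), 0.84)]
selector_grip side [(array([ 0.554, -0.089,  0.032]), 0.72)]
red_mark top [(array([ 0.547, -0.07 ,  0.03 ]), 0.93)]
red_mark side [(array([ 0.557, -0.091,  0.032]), 0.57)]
cradle_seat top [(array([ 0.545, -0.069,  0.03 ]), 0.58)]
cradle_seat side [(array([ 0.554, -0.093,  0.028]), 0.92)]
battery_mid top [(array([ 0.505, -0.306,  0.012]), 0.7)]
battery_mid side [(array([ 0.511, -0.308,  0.013]), 0.66)]
battery_plus top [(array([ 0.504, -0.306,  0.017]), 0.64)]
battery_plus side [(array([ 0.507, -0.306,  0.013]), 0.73)]
spring_plate top []
spring_plate side [(array([ 0.514, -0.11 ,  0.042]), 0.41)]
fixed_contact top [(array([ 0.418, -0.278,  0.011]), 0.65)]
fixed_contact side [(array([ 0.55 , -0.092,  0.027]), 0.65)]
eraser top []
eraser side [(array([ 0.672, -0.312,  0.014]), 0.63)]
usb_stick top []
usb_stick side [(array([ 0.682, -0.224,  0.011]), 0.43)]
binder_clip top [(array([ 0.543, -0.072,  0.027]), 0.27)]
binder_clip side []
1.25 [0.28011885 0.55872378 0.40472642] [ 2.30288389e-01  9.73122426e-01  3.82357029e-05 -3.55379008e-06] [ 0.00812088  0.61452467 -0.41468016]
```

```bash
python3 -c "
import cv2
a=cv2.imread('pics/top0.png');cv2.imwrite('pics/top0b.png',cv2.resize(a,(800,600)))"
```

```text
(no output)
```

View pics/top0b.png

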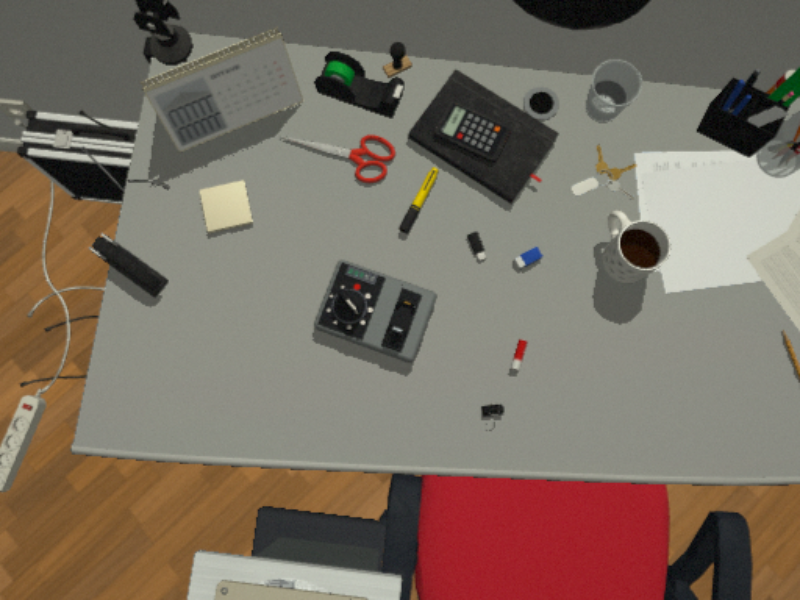

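The tester is yawed about -0.29 rad, with the knob at (350,307) and the cell at (518,357). The clip, stick and eraser are well clear. Next I move the wrist camera over the tester.

>>> arm_command:
  plan:
    - {"dp":[-36,-29,0]}
    - {"dp":[-36,-29,0]}
    - {"dp":[-36,-29,0]}
    - {"dp":[-36,-29,0]}
    - {"dp":[-36,-29,0]}
  grip: -0.3

```text
invalid input at $.plan[0]: expected keys dp, spin
```

>>> arm_command:
  plan:
    - {"dp":[-36,-29,0]}
    - {"dp":[-36,-29,0]}
    - {"dp":[-36,-29,0]}
    - {"dp":[-36,-29,0]}
    - {"dp":[-36,-29,0]}

```text
invalid input at $.plan[0]: expected keys dp, spin
```

>>> arm_command:
  plan:
    - {"dp":[-36,-29,0]}
    - {"dp":[-36,-29,0]}
    - {"dp":[-36,-29,0]}
    - {"dp":[-36,-29,0]}
    - {"dp":[0,0,0]}

```text
invalid input at $.plan[0]: expected keys dp, spin
```

```bash
python3 - <<'E'
from h import *
im,c=cam("wrist"); cv2.imwrite("pics/w1.png",im); np.savez("w1.npz",f=c[0],cx=c[1],cy=c[2],R=c[3],t=c[4])
for th in ["tester","selector_grip","red_mark","battery_mid"]:
    print(th,[(np.round(q["position"],3),round(q["score"],2)) for q in finder.find_in("wrist",th)[:1]])
o=manip.get_obs();print(o["clock"],o["position"],o["ee_rot"],o["ft_force"])
cv2.imwrite("pics/w1b.png",cv2.resize(im,(800,600),interpolation=cv2.INTER_CUBIC))
E
```

```text
tester []
selector_grip []
red_mark []
battery_mid []
1.5 [0.28012787 0.55870905 0.40472717] [2.30289787e-01 9.73122095e-01 4.13579025e-05 4.25599910e-06] [ 1.22095107 -0.5121008  -0.01565396]
```

View pics/w1b.png

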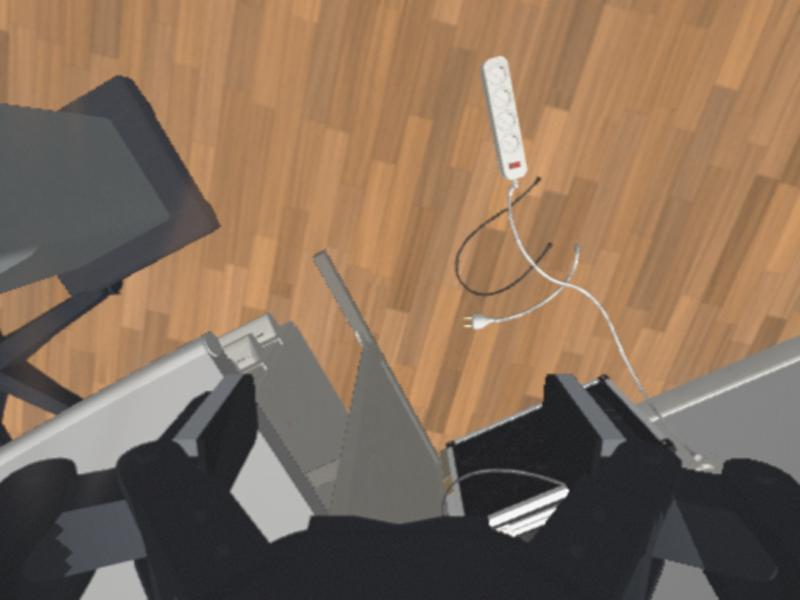

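The moves were refused because each row needs both keys, so this view still shows only the floor. I'll resend them with spin included.

>>> arm_command:
  plan:
    - {"dp":[-36,-29,0],"spin":0}
    - {"dp":[-36,-29,0],"spin":0}
    - {"dp":[-36,-29,0],"spin":0}
    - {"dp":[-36,-29,0],"spin":0}
    - {"dp":[-36,-29,0],"spin":0}
  grip: -0.3
  newtons: 40

```text
clock: 2.0
position: [0.3766, 0.3465, 0.4049]
ee_rot: [0.23, 0.973, 0.0, 0.0]
ft_force: [1.0, 0.1, -0.2]
grip_width: 0.653
grasp_force: 0.0
```

>>> arm_command:
  plan:
    - {"dp":[-36,-29,0],"spin":0}
    - {"dp":[-36,-29,0],"spin":0}
    - {"dp":[-36,-29,0],"spin":0}
    - {"dp":[-36,-29,0],"spin":0}
    - {"dp":[-36,-29,0],"spin":0}

```text
clock: 2.5
position: [0.4723, 0.1362, 0.4051]
ee_rot: [0.23, 0.973, 0.0, 0.0]
ft_force: [0.8, 0.4, -1.0]
grip_width: 0.649
grasp_force: 0.0
```

>>> arm_command:
  plan:
    - {"dp":[-36,-29,0],"spin":0}
    - {"dp":[-36,-29,0],"spin":0}
    - {"dp":[-36,-29,0],"spin":0}
    - {"dp":[-36,-29,0],"spin":0}
    - {"dp":[0,0,0],"spin":0}

```text
clock: 3.0
position: [0.5496, -0.0367, 0.4049]
ee_rot: [0.235, 0.972, -0.001, 0.001]
ft_force: [-0.0, 0.1, 1.9]
grip_width: 0.654
grasp_force: 0.0
```

```bash
python3 - <<'E'
from h import *
im,c=cam("wrist"); cv2.imwrite("pics/w1.png",im); np.savez("w1.npz",f=c[0],cx=c[1],cy=c[2],R=c[3],t=c[4])
for th in ["tester","selector_grip","red_mark","battery_mid"]:
    print(th,[(np.round(q["position"],3),round(q["score"],2)) for q in finder.find_in("wrist",th)[:1]])
o=manip.get_obs();print(o["clock"],o["position"],o["ee_rot"],o["ft_force"])
cv2.imwrite("pics/w1b.png",cv2.resize(im,(800,600),interpolation=cv2.INTER_CUBIC))
E
```

```text
tester [(array([ 0.542, -0.064,  0.032]), 0.88)]
selector_grip [(array([ 0.539, -0.028,  0.049]), 0.85)]
red_mark [(array([ 0.544, -0.063,  0.032]), 0.74)]
battery_mid [(array([ 0.506, -0.302,  0.016]), 0.87)]
3.25 [ 0.54851017 -0.02872621  0.40466331] [ 2.29274717e-01  9.73361692e-01  3.17728023e-04 -1.43519096e-04] [ 0.4589934   0.57478155 -0.04217252]
```

View pics/w1b.png

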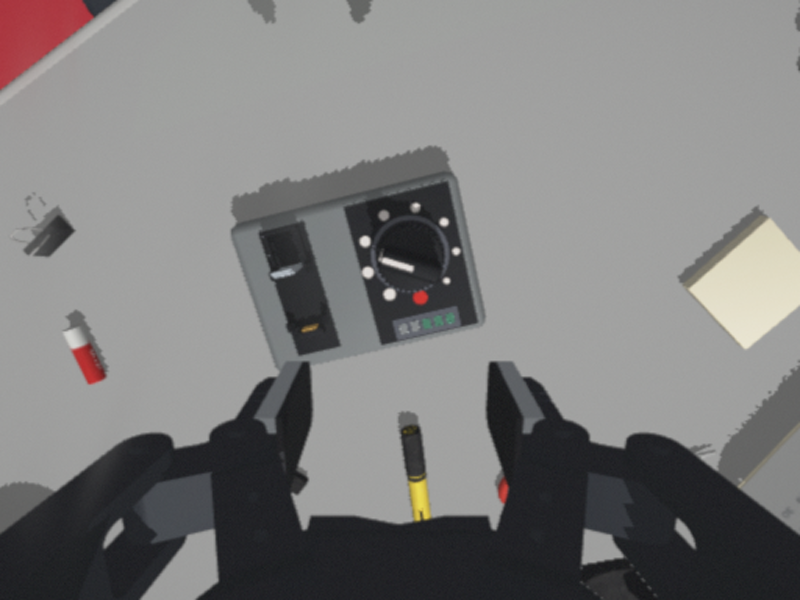

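The tester is fully visible here. The red mark is at (420,298) and the white pointer is near (380,260), apparently two marks clockwise of red. The cell is at (84,355). I'll compute from these.

```bash
python3 - <<'E'
from h import *
from scipy.optimize import least_squares
d=np.load("w1.npz"); c=tuple(d[k] for k in ["f","cx","cy","R","t"]); c=(float(c[0]),float(c[1]),float(c[2]),c[3],c[4])
s=.64
m=[(420,298),(446,281),(456,251),(444,222),(415,208),(383,215),(365,241),(368,272),(390,294)] # ccw from above from red
P=np.array([back(c,np.array(u)*s,.030)[:2] for u in m])
ang=np.radians(40)*np.arange(9)
def res(q): 
    a=ang+q[2]; return (P-q[:2]-.0335*np.c_[np.cos(a),np.sin(a)]).ravel()*1e3
q=least_squares(res,[.54,-.03,-.29]).x; print("axis",q[:2].round(4),"yaw",q[2].round(3),"rms mm",np.sqrt(np.mean(res(q)**2)).round(2))
for z in(.070,.078):
    a,b=[back(c,np.array(u)*s,z)[:2] for u in[(380,260),(413,270)]]
    v=a-b; print("line dir rel red deg",np.degrees(np.arctan2(v[1],v[0])-q[2]), "ends",a.round(3),b.round(3))
cs,sn=np.cos(q[2]),np.sin(q[2]);Rz=np.array([[cs,-sn],[sn,cs]])
o=q[:2]-Rz@[-.01,.04]; print("tester",o.round(4),"seat",(o+Rz@[0,-.045]).round(4))
C=[back(c,np.array(u)*s,.03)[:2] for u in[(233,230),(455,177),(484,322),(277,367)]]; print("corners tf",[(Rz.T@(p-o)).round(3) for p in C])
bm=[back(c,np.array(u)*s,.0083)[:2] for u in[(73,328),(96,381)]]; print("batt minus/plus",np.array(bm).round(4),np.mean(bm,0).round(4))
E=None
o2=manip.get_obs();Rm=Ro.from_quat(o2["ee_rot"]).as_matrix();print(o2["clock"],"tool y ang",np.degrees(np.arctan2(Rm[1,1],Rm[0,1])),Rm[:,0].round(3),o2["position"].round(4), o2["joint_pos"].round(2))
E
```

```text
axis [ 0.551  -0.0285] yaw -0.233 rms mm 0.27
line dir rel red deg -120.92743574122402 ends [ 0.538 -0.044] [ 0.554 -0.028]
line dir rel red deg -120.92743574122392 ends [ 0.537 -0.043] [ 0.552 -0.028]
tester [ 0.5515 -0.0697] seat [ 0.5411 -0.1135]
corners tf [array([-0.057, -0.079]), array([-0.055,  0.083]), array([0.054, 0.083]), array([ 0.052, -0.081])]
batt minus/plus [[ 0.4852 -0.2996]
 [ 0.5318 -0.3117]] [ 0.5085 -0.3056]
3.25 tool y ang 63.491241451197794 [-0.895  0.446  0.   ] [ 0.5485 -0.0287  0.4047] [-0.43  0.17  0.44  1.69 -0.07  1.31  1.14]
```

Ring fit rms is 0.27 mm. The pointer is at -120° (selector 4.19), so the shorter way is counter-clockwise by 120°. I'll spin +1.865 to grip across the bar.

>>> arm_command:
  plan:
    - {"dp":[0,0,10],"spin":0.143}
    - {"dp":[0,0,10],"spin":0.143}
    - {"dp":[0,0,10],"spin":0.143}
    - {"dp":[0,0,10],"spin":0.143}
    - {"dp":[0,0,10],"spin":0.143}

```text
clock: 3.75
position: [0.5485, -0.0287, 0.3544]
ee_rot: [0.558, 0.83, 0.0, -0.0]
ft_force: [0.7, 0.4, 0.1]
grip_width: 0.652
grasp_force: 0.0
```

>>> arm_command:
  plan:
    - {"dp":[0,0,10],"spin":0.143}
    - {"dp":[0,0,10],"spin":0.143}
    - {"dp":[0,0,10],"spin":0.143}
    - {"dp":[0,0,10],"spin":0.143}
    - {"dp":[0,0,10],"spin":0.143}

```text
clock: 4.25
position: [0.5485, -0.0286, 0.3044]
ee_rot: [0.813, 0.582, 0.0, -0.0]
ft_force: [-0.0, 0.2, -0.0]
grip_width: 0.646
grasp_force: 0.0
```

>>> arm_command:
  plan:
    - {"dp":[0,0,10],"spin":0.143}
    - {"dp":[0,0,10],"spin":0.143}
    - {"dp":[0,0,10],"spin":0.143}
    - {"dp":[0,0,0],"spin":0}
    - {"dp":[0,0,0],"spin":0}

```text
clock: 4.75
position: [0.5487, -0.0291, 0.2749]
ee_rot: [0.916, 0.4, 0.0, -0.0]
ft_force: [-0.6, 0.7, 0.1]
grip_width: 0.655
grasp_force: 0.0
```

```bash
cat >> h.py <<'E'
def to(xy,yaw_y=None,z=None):
    """print tool-frame mm to world xy, and spin to bring tool y to yaw_y deg (mod 180)"""
    o=manip.get_obs();R=Ro.from_quat(o["ee_rot"]).as_matrix();p=o["position"]
    d=np.array([xy[0],xy[1],p[2] if z is None else z])-p
    a=np.degrees(np.arctan2(R[1,1],R[0,1])); 
    print("t",round(o["clock"],2),"pos",p.round(4),"dp mm",(R.T@d*1e3).round(1),"tooly",a.round(2),"tilt",R[2].round(4),
      "spin",None if yaw_y is None else -np.radians((yaw_y-a+90)%180-90).round(4),"F",o["ft_force"].round(1),"M",o["torque"].round(2),"j7",o["joint_pos"][6].round(2))
E
python3 - <<'E'
from h import *
to((.551,-.0285),-43.35,.228)
im,c=cam("wrist"); cv2.imwrite("pics/w2.png",im)
for X in [(.551,-.0285,.078)]+[(.551+.02*np.cos(np.radians(-133.35)),-.0285+.02*np.sin(np.radians(-133.35)),.078)]:
    u=proj(c,X);print(u); cv2.circle(im,tuple(int(v) for v in u.round()),2,(0,255,0),1)
cv2.imwrite("pics/w2b.png",cv2.resize(im,(800,600),interpolation=cv2.INTER_CUBIC))
np.savez("w2.npz",f=c[0],cx=c[1],cy=c[2],R=c[3],t=c[4])
E
```

```text
t 4.75 pos [ 0.5487 -0.0291  0.2749] dp mm [ 2.1  1.3 46.9] tooly -42.81 tilt [ 2.e-04 -3.e-04 -1.e+00] spin 0.0094 F [-0.6  0.7  0.1] M [-0.05 -0.03  0.  ] j7 -0.59
[257.59604776 224.17873609]
[257.1855808  255.32097816]
```

View pics/w2b.png

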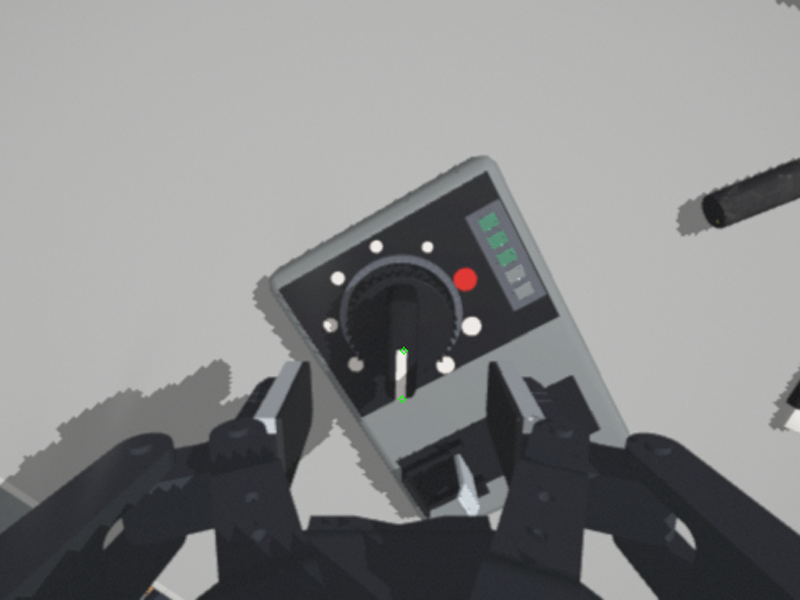

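The green projections sit on the pointer line: its axis end at (403,350) and tip at (402,399), within about 1 mm. I'll descend and grip gently.

>>> arm_command:
  plan:
    - {"dp":[2,1,14],"spin":0.01}
    - {"dp":[0,0,14],"spin":0}
    - {"dp":[0,0,12],"spin":0}
    - {"dp":[0,0,6],"spin":0}
    - {"dp":[0,0,0],"spin":0}

```text
clock: 5.3
position: [0.5503, -0.0294, 0.2274]
ee_rot: [0.92, 0.393, -0.001, -0.0]
ft_force: [0.6, -0.5, 0.5]
grip_width: 0.652
grasp_force: 0.0
```

>>> arm_command:
  plan:
    - {"dp":[0,0,0],"spin":0}
    - {"dp":[0,0,0],"spin":0}
    - {"dp":[0,0,0],"spin":0}
    - {"dp":[0,0,0],"spin":0}
    - {"dp":[0,0,0],"spin":0}
  grip: 1
  newtons: 20

```text
clock: 5.8
position: [0.5507, -0.029, 0.229]
ee_rot: [0.919, 0.393, 0.0, -0.0]
ft_force: [-4.2, 2.5, 6.1]
grip_width: 0.134
grasp_force: 25.5
```

```bash
python3 -c "
from h import *
to((.551,-.0285),-43.35,.228)"
```

```text
t 5.8 pos [ 0.5507 -0.029   0.229 ] dp mm [ 0.6 -0.1  1. ] tooly -43.69 tilt [ 4.e-04 -9.e-04 -1.e+00] spin -0.006 F [-4.2  2.5  6.1] M [0.45 0.78 0.01] j7 -0.57
```

Gripped on the 12 mm bar. There is a lateral force of about 5 N along tool -y, so I'll ease it off and firm up the grip.

>>> arm_command:
  plan:
    - {"dp":[0,-0.5,0],"spin":0}
    - {"dp":[0,0,0],"spin":0}
    - {"dp":[0,0,0],"spin":0}
  newtons: 40

```text
clock: 6.1
position: [0.5505, -0.0289, 0.2291]
ee_rot: [0.92, 0.393, 0.0, -0.0]
ft_force: [-3.0, 2.1, 4.7]
grip_width: 0.132
grasp_force: 45.7
```

```bash
python3 -c "
from h import *
to((.551,-.0285),-43.35,.228)"
```

```text
t 6.1 pos [ 0.5505 -0.0289  0.2291] dp mm [0.6 0.1 1.1] tooly -43.71 tilt [ 7.e-04  0.e+00 -1.e+00] spin -0.0062 F [-3.   2.1  4.7] M [0.27 0.56 0.01] j7 -0.57
```

>>> arm_command:
  plan:
    - {"dp":[0,-0.7,1],"spin":0}
    - {"dp":[0,-0.7,1],"spin":0}
    - {"dp":[0,0,1],"spin":0}
    - {"dp":[0,0,0],"spin":0}

```text
clock: 6.5
position: [0.5501, -0.0286, 0.2265]
ee_rot: [0.92, 0.393, 0.001, 0.001]
ft_force: [-0.6, -2.0, 5.3]
grip_width: 0.128
grasp_force: 45.8
```

>>> arm_command:
  plan:
    - {"dp":[0,0,1],"spin":0}
    - {"dp":[0,0,1],"spin":0}
    - {"dp":[0,0,0],"spin":0}

```text
clock: 6.8
position: [0.5501, -0.0286, 0.2246]
ee_rot: [0.92, 0.393, 0.001, 0.001]
ft_force: [-0.3, -1.6, 7.2]
grip_width: 0.127
grasp_force: 46.0
```

>>> arm_command:
  plan:
    - {"dp":[0,0,1],"spin":0}
    - {"dp":[0,0,1],"spin":0}
    - {"dp":[0,0,0],"spin":0}

```text
clock: 7.1
position: [0.5501, -0.0286, 0.2226]
ee_rot: [0.92, 0.393, 0.001, 0.001]
ft_force: [-0.7, -0.7, 7.8]
grip_width: 0.132
grasp_force: 46.1
```

>>> arm_command:
  plan:
    - {"dp":[0,0,1],"spin":0}
    - {"dp":[0,0,0],"spin":0}

```text
clock: 7.3
position: [0.5501, -0.0286, 0.2216]
ee_rot: [0.92, 0.393, 0.001, 0.001]
ft_force: [-0.7, -1.6, 7.5]
grip_width: 0.134
grasp_force: 46.1
```

>>> arm_command:
  plan:
    - {"dp":[0,0,1],"spin":0}
    - {"dp":[0,0,0],"spin":0}

```text
clock: 7.5
position: [0.5501, -0.0286, 0.2207]
ee_rot: [0.92, 0.393, 0.001, 0.001]
ft_force: [-1.2, -0.7, 9.1]
grip_width: 0.129
grasp_force: 46.2
```

>>> arm_command:
  plan:
    - {"dp":[0,0,1],"spin":0}
    - {"dp":[0,0,0],"spin":0}

```text
clock: 7.7
position: [0.5501, -0.0286, 0.2197]
ee_rot: [0.92, 0.393, 0.001, 0.001]
ft_force: [-1.7, -0.6, 8.2]
grip_width: 0.129
grasp_force: 46.2
```

>>> arm_command:
  plan:
    - {"dp":[0,0,1],"spin":0}
    - {"dp":[0,0,0],"spin":0}

```text
clock: 7.9
position: [0.5501, -0.0286, 0.2188]
ee_rot: [0.92, 0.393, 0.001, 0.001]
ft_force: [-1.6, -0.6, 8.5]
grip_width: 0.129
grasp_force: 46.3
```

>>> arm_command:
  plan:
    - {"dp":[0,0,1],"spin":0}
    - {"dp":[0,0,0],"spin":0}

```text
clock: 8.1
position: [0.5501, -0.0286, 0.2178]
ee_rot: [0.92, 0.393, 0.001, 0.001]
ft_force: [-2.0, -1.1, 9.4]
grip_width: 0.13
grasp_force: 46.4
```

>>> arm_command:
  plan:
    - {"dp":[0,0,1],"spin":0}
    - {"dp":[0,0,0],"spin":0}

```text
clock: 8.3
position: [0.5501, -0.0286, 0.2168]
ee_rot: [0.92, 0.393, 0.001, 0.001]
ft_force: [-1.9, -0.1, 9.4]
grip_width: 0.133
grasp_force: 46.4
```

>>> arm_command:
  plan:
    - {"dp":[0,0,0.5],"spin":0}
    - {"dp":[0,0,0],"spin":0}

```text
clock: 8.5
position: [0.5501, -0.0287, 0.2164]
ee_rot: [0.92, 0.393, 0.001, 0.001]
ft_force: [-2.6, -1.1, 10.0]
grip_width: 0.13
grasp_force: 46.5
```

>>> arm_command:
  plan:
    - {"dp":[0,0,0.5],"spin":0}
    - {"dp":[0,0,0],"spin":0}

```text
clock: 8.7
position: [0.5501, -0.0286, 0.216]
ee_rot: [0.92, 0.393, 0.001, 0.001]
ft_force: [-3.0, -0.7, 12.4]
grip_width: 0.131
grasp_force: 46.7
```

>>> arm_command:
  plan:
    - {"dp":[0,0,0.5],"spin":0}
    - {"dp":[0,0,0],"spin":0}

```text
clock: 8.9
position: [0.5501, -0.0287, 0.2156]
ee_rot: [0.92, 0.393, 0.001, 0.001]
ft_force: [-4.0, -1.2, 13.6]
grip_width: 0.134
grasp_force: 47.0
```

The force jumped (12.4, then 13.6 N) with little travel, so it's on the buffer and should be free. I'll start turning counter-clockwise (negative spin) and watch the force.

>>> arm_command:
  plan:
    - {"dp":[0,0,0],"spin":-0.05}
    - {"dp":[0,0,0],"spin":-0.05}

```text
clock: 9.1
position: [0.5501, -0.0286, 0.2156]
ee_rot: [0.898, 0.439, 0.001, 0.001]
ft_force: [-4.6, -1.0, 13.7]
grip_width: 0.128
grasp_force: 47.0
```

```bash
python3 -c "
from h import *
to((.551,-.0285),76.65,.228)"
```

```text
t 9.1 pos [ 0.5501 -0.0286  0.2156] dp mm [  0.7   0.6 -12.4] tooly -37.9 tilt [ 0.0014  0.002  -1.    ] spin 1.1423 F [-4.6 -1.  13.7] M [-0.19  0.8  -0.05] j7 -0.47
```

>>> arm_command:
  plan:
    - {"dp":[0,0,0],"spin":-0.13}
    - {"dp":[0,0,0],"spin":-0.13}
    - {"dp":[0,0,0],"spin":-0.13}
    - {"dp":[0,0,0],"spin":-0.13}

```text
clock: 9.5
position: [0.5499, -0.0285, 0.2156]
ee_rot: [0.754, 0.657, 0.001, 0.001]
ft_force: [-5.0, -0.0, 14.3]
grip_width: 0.137
grasp_force: 47.0
```

>>> arm_command:
  plan:
    - {"dp":[0,0,0],"spin":-0.13}
    - {"dp":[0,0,0],"spin":-0.13}
    - {"dp":[0,0,0],"spin":-0.13}
    - {"dp":[0,0,0],"spin":-0.13}

```text
clock: 9.9
position: [0.5497, -0.0285, 0.2155]
ee_rot: [0.56, 0.828, 0.0, 0.0]
ft_force: [-5.5, -0.4, 15.2]
grip_width: 0.132
grasp_force: 47.1
```

```bash
python3 -c "
from h import *
to((.551,-.0285),76.65,.228)"
```

```text
t 9.9 pos [ 0.5497 -0.0285  0.2155] dp mm [ -0.5   1.2 -12.5] tooly 21.88 tilt [-3.0e-04  1.3e-03 -1.0e+00] spin -0.9559 F [-5.5 -0.4 15.2] M [0.03 1.44 0.04] j7 0.49
```

>>> arm_command:
  plan:
    - {"dp":[0.3,-0.4,-0.3],"spin":-0.13}
    - {"dp":[0.4,-0.3,0],"spin":-0.13}
    - {"dp":[0,0,0],"spin":-0.13}
    - {"dp":[0,0,0],"spin":-0.13}

```text
clock: 10.3
position: [0.5491, -0.0284, 0.2159]
ee_rot: [0.328, 0.945, 0.0, 0.001]
ft_force: [-3.4, -1.4, 12.4]
grip_width: 0.129
grasp_force: 46.8
```

>>> arm_command:
  plan:
    - {"dp":[0,0,0],"spin":-0.13}
    - {"dp":[0,0,0],"spin":-0.13}
    - {"dp":[0,0,0],"spin":-0.13}
    - {"dp":[0,0,0],"spin":0}

```text
clock: 10.7
position: [0.549, -0.0286, 0.2159]
ee_rot: [0.14, 0.99, -0.0, 0.001]
ft_force: [-3.6, -1.4, 12.0]
grip_width: 0.132
grasp_force: 46.8
```

```bash
python3 -c "
from h import *
to((.551,-.0285),76.65,.228)"
```

```text
t 10.7 pos [ 0.549  -0.0286  0.2159] dp mm [ -1.9   0.6 -12.1] tooly 73.95 tilt [-2.1e-03  2.0e-04 -1.0e+00] spin -0.0471 F [-3.6 -1.4 12. ] M [-0.33  0.94 -0.02] j7 1.34
```

>>> arm_command:
  plan:
    - {"dp":[0,0,0],"spin":-0.047}
    - {"dp":[0,0,0],"spin":0}
    - {"dp":[0,0,-3],"spin":0}
    - {"dp":[0,0,-4],"spin":0}
    - {"dp":[0,0,-4],"spin":0}

```text
clock: 11.2
position: [0.5489, -0.0285, 0.2265]
ee_rot: [0.119, 0.993, -0.0, 0.001]
ft_force: [-1.4, -2.2, 4.3]
grip_width: 0.129
grasp_force: 45.9
```

>>> arm_command:
  plan:
    - {"dp":[0,0,-2],"spin":0}
    - {"dp":[0,0,0],"spin":0}

```text
clock: 11.4
position: [0.5489, -0.0285, 0.2285]
ee_rot: [0.119, 0.993, -0.0, 0.001]
ft_force: [-1.3, -2.4, 4.8]
grip_width: 0.129
grasp_force: 45.8
```

>>> arm_command:
  plan:
    - {"dp":[0,0,0],"spin":0}
    - {"dp":[0,0,0],"spin":0}
    - {"dp":[0,0,0],"spin":0}
  grip: -0.3

```text
clock: 11.7
position: [0.5485, -0.0276, 0.2273]
ee_rot: [0.118, 0.993, 0.0, -0.0]
ft_force: [0.6, 0.6, 0.3]
grip_width: 0.633
grasp_force: 0.0
```

>>> arm_command:
  plan:
    - {"dp":[0,0,-20],"spin":0}
    - {"dp":[0,0,-30],"spin":0}
    - {"dp":[0,0,-30],"spin":0}
    - {"dp":[0,0,0],"spin":0}

```text
clock: 12.1
position: [0.5497, -0.0278, 0.3114]
ee_rot: [0.118, 0.993, 0.001, 0.003]
ft_force: [0.3, -0.8, 0.5]
grip_width: 0.648
grasp_force: 0.0
```

```bash
python3 - <<'E'
from h import *
to((.551,-.0285),76.65,.228)
im,c=cam("wrist"); cv2.imwrite("pics/w3.png",im)
np.savez("w3.npz",f=c[0],cx=c[1],cy=c[2],R=c[3],t=c[4])
for X in [(.5411,-.1135,.0403),(.551,-.0285,.078)]: 
    u=proj(c,X);cv2.circle(im,tuple(int(v) for v in u.round()),2,(0,255,0),1)
cv2.imwrite("pics/w3b.png",cv2.resize(im,(800,600),interpolation=cv2.INTER_CUBIC))
print([(np.round(q["position"],3),round(q["score"],2)) for q in finder.find_in("wrist","battery_mid")[:1]])
E
```

```text
t 12.1 pos [ 0.5497 -0.0278  0.3114] dp mm [-0.9 -0.6 83.5] tooly 76.43 tilt [-0.0061  0.0021 -1.    ] spin -0.0039 F [ 0.3 -0.8  0.5] M [-0.07 -0.03  0.03] j7 1.35
[]
```

View pics/w3b.png

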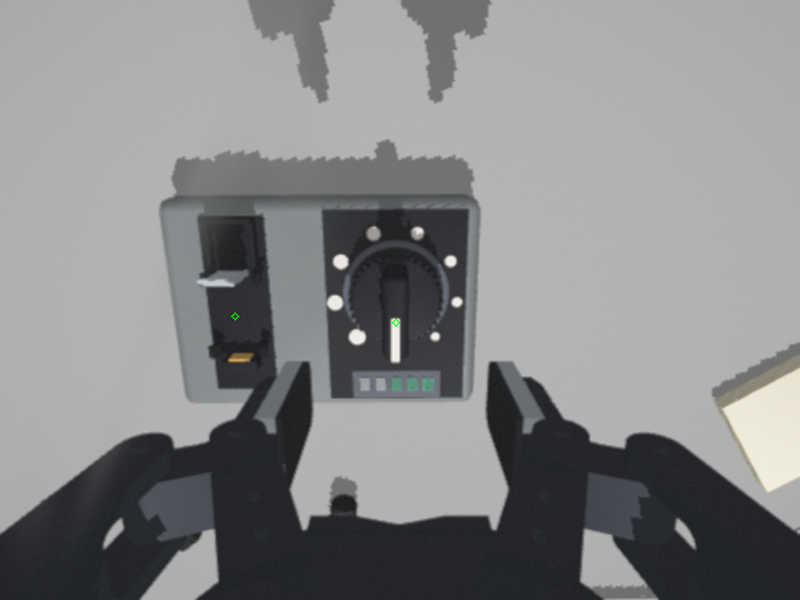

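The pointer is locked on red, tip at (395,360), and let go. The cradle matches my predicted seat at (235,316). Now to the cell.

>>> arm_command:
  plan:
    - {"dp":[-4,-40,0],"spin":0}
    - {"dp":[-4,-40,0],"spin":0}
    - {"dp":[-4,-40,0],"spin":0}
    - {"dp":[-4,-40,0],"spin":0}
    - {"dp":[-4,-40,0],"spin":0}

```text
clock: 12.7
position: [0.5202, -0.2281, 0.306]
ee_rot: [0.118, 0.993, 0.0, -0.001]
ft_force: [1.4, 0.2, 0.6]
grip_width: 0.653
grasp_force: 0.0
```

>>> arm_command:
  plan:
    - {"dp":[-4,-40,0],"spin":0}
    - {"dp":[-3,-40,0],"spin":0}
    - {"dp":[0,0,15],"spin":0}
    - {"dp":[0,0,0],"spin":0}
    - {"dp":[0,0,0],"spin":0}

```text
clock: 13.2
position: [0.5092, -0.3049, 0.2913]
ee_rot: [0.117, 0.993, 0.001, -0.001]
ft_force: [0.1, -0.1, 0.4]
grip_width: 0.652
grasp_force: 0.0
```

```bash
python3 - <<'E'
from h import *
d=np.load("w3.npz"); c=(float(d["f"]),float(d["cx"]),float(d["cy"]),d["R"],d["t"])
q=[.551,-.0285,-.233]; cs,sn=np.cos(q[2]),np.sin(q[2]);Rz=np.array([[cs,-sn],[sn,cs]]);o=np.array(q[:2])-Rz@[-.01,.04]
for n,p in dict(plateL=(-.0205,-.0525,.057),plateR=(-.0205,-.0375,.057),plbase=(-.0205,-.045,.032),fix=(.0255,-.045,.0403),fixtop=(.0255,-.045,.041),sadl=(.024,-.055,.042)).items():
    w=np.r_[o+Rz@p[:2],p[2]]; print(n,(proj(c,w)/.64).round(0))
# refit the ring from this view
m=[(435,337),(457,302),(450,261),(417,233),(374,233),(341,261),(335,302),(357,337)]
P=np.array([back(c,np.array(u)*.64,.030)[:2] for u in m])
from scipy.optimize import least_squares
ang=np.radians(40)*np.arange(1,9)
res=lambda q:(P-q[:2]-.0335*np.c_[np.cos(ang+q[2]),np.sin(ang+q[2])]).ravel()*1e3
s=least_squares(res,q);print("axis2",s.x.round(4),np.sqrt(np.mean(s.fun**2)).round(2))
to((.5085,-.3056),75.4,.1765)
im,c=cam("wrist"); cv2.imwrite("pics/w4.png",im); np.savez("w4.npz",f=c[0],cx=c[1],cy=c[2],R=c[3],t=c[4])
u=proj(c,(.5085,-.3056,.0083)).round();cv2.circle(im,(int(u[0]),int(u[1])),2,(0,255,0),1)
cv2.imwrite("pics/w4b.png",cv2.resize(im,(800,600),interpolation=cv2.INTER_CUBIC))
print([(np.round(q["position"],3),round(q["score"],2)) for q in finder.find_in("wrist","battery_mid")[:1]])
E
```

```text
plateL [203. 287.]
plateR [234. 287.]
plbase [235. 275.]
fix [239. 361.]
fixtop [238. 362.]
sadl [219. 360.]
axis2 [ 0.5508 -0.0283 -0.2349] 0.27
t 13.2 pos [ 0.5092 -0.3049  0.2913] dp mm [  0.3  -1.  114.8] tooly 76.51 tilt [ 0.0023  0.001  -1.    ] spin 0.0193 F [ 0.1 -0.1  0.4] M [ 0.02 -0.03 -0.05] j7 1.91
[(array([ 0.505, -0.306,  0.014]), 0.73)]
```

View pics/w4b.png

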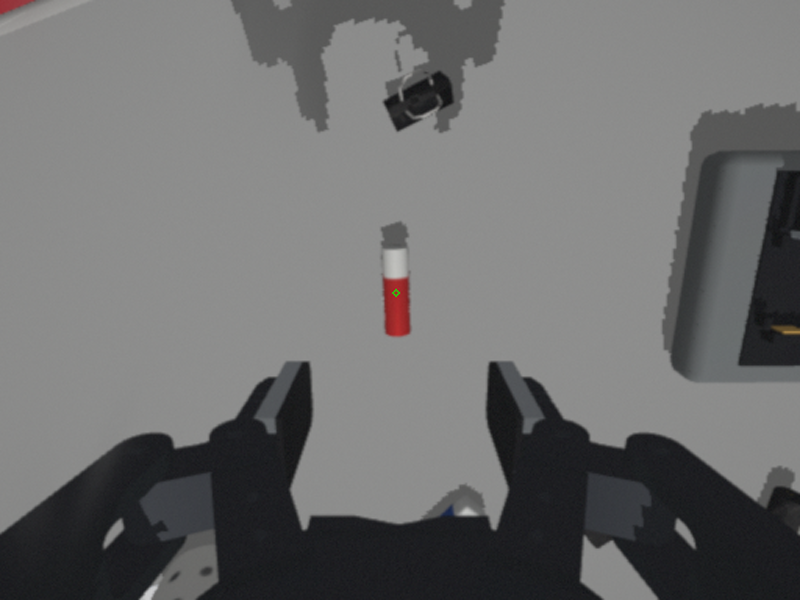

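The cell is at columns 382-411, rows 243-335, with the red end away. I'll refine its position from the edges and the red/white boundary.

```bash
python3 - <<'E'
from h import *
d=np.load("w4.npz"); c=(float(d["f"]),float(d["cx"]),float(d["cy"]),d["R"],d["t"])
im=cv2.imread("pics/w4.png").astype(int)
print(im[150:222,253].tolist()[::2])
B=im
red=((im[:,:,2]>110)&(im[:,:,1]<70)).astype(np.uint8); red[:140]=0;red[230:]=0;red[:,:230]=0;red[:,280:]=0
r,cc=np.nonzero(red);print("red rows",r.min(),r.max(),"cols",cc.min(),cc.max())
white=((im.min(2)>170)).astype(np.uint8);white[:140]=0;white[230:]=0;white[:,:230]=0;white[:,280:]=0
r2,c2=np.nonzero(white);print("white",r2.min(),r2.max(),c2.min(),c2.max())
a=back(c,(cc[r>r.max()-4].mean(),r.max()+.5),.0160)
b=back(c,(c2.mean(),r2.min()-.5),.0167); g=back(c,(c2.mean(),r.min()),.0167)
print("plus",a,"minus",b,"bound",g,"len",np.linalg.norm(a-b),"mid",(a+b)/2,"ang",np.degrees(np.arctan2(*(a-b)[1::-1])))
E
```

```text
[[88, 89, 90], [91, 91, 91], [90, 91, 91], [83, 84, 84], [101, 100, 99], [176, 179, 178], [187, 190, 190], [187, 190, 190], [187, 190, 189], [187, 190, 190], [187, 192, 191], [188, 191, 192], [189, 192, 192], [188, 192, 192], [121, 123, 177], [47, 47, 166], [41, 42, 164], [43, 44, 165], [45, 45, 167], [43, 43, 165], [42, 43, 165], [43, 42, 166], [44, 44, 168], [43, 43, 168], [44, 43, 168], [44, 43, 169], [43, 44, 170], [44, 43, 170], [45, 44, 171], [44, 45, 172], [44, 44, 173], [44, 43, 173], [58, 57, 172], [135, 135, 143], [141, 142, 142], [142, 142, 142]]
red rows 178 214 cols 245 261
white 160 177 248 257
plus [ 0.53015663 -0.31006015  0.016     ] minus [ 0.48411081 -0.29974874  0.0167    ] bound [ 0.49894338 -0.3033283   0.0167    ] len 0.047191443493245694 mid [ 0.50713372 -0.30490444  0.01635   ] ang -12.62245656951967
```

>>> arm_command:
  plan:
    - {"dp":[1,0,35],"spin":0}
    - {"dp":[0,0,35],"spin":0}
    - {"dp":[0,0,30],"spin":0}
    - {"dp":[0,0,14],"spin":0}
    - {"dp":[0,0,0],"spin":0}

```text
clock: 13.8
position: [0.5079, -0.305, 0.1772]
ee_rot: [0.118, 0.993, 0.001, -0.001]
ft_force: [0.0, -0.9, 0.8]
grip_width: 0.652
grasp_force: 0.0
```

>>> arm_command:
  plan:
    - {"dp":[0,0,0],"spin":0}
    - {"dp":[0,0,0],"spin":0}
    - {"dp":[0,0,0],"spin":0}
    - {"dp":[0,0,0],"spin":0}
    - {"dp":[0,0,0],"spin":0}
  grip: 1
  newtons: 30

```text
clock: 14.3
position: [0.5087, -0.3063, 0.1802]
ee_rot: [0.118, 0.993, -0.0, 0.001]
ft_force: [-1.4, 0.6, 6.8]
grip_width: 0.175
grasp_force: 29.4
```

```bash
python3 -c "
from h import *
to((.508,-.305),76.6,.1765)"
```

```text
t 14.3 pos [ 0.5087 -0.3063  0.1802] dp mm [1.  1.1 3.7] tooly 76.44 tilt [-2.6e-03 -1.0e-04 -1.0e+00] spin -0.0029 F [-1.4  0.6  6.8] M [0.17 0.19 0.03] j7 1.96
```

Gripped, but the TCP was pushed up to 0.180, so the tips may sit high on the cell. I'll open slightly, go lower and re-grip.

>>> arm_command:
  plan:
    - {"dp":[0,0,0],"spin":0}
    - {"dp":[0,-1,2],"spin":0}
    - {"dp":[0,0,1.5],"spin":0}
    - {"dp":[0,0,0],"spin":0}
  grip: 0.5

```text
clock: 14.7
position: [0.5077, -0.3069, 0.1746]
ee_rot: [0.118, 0.993, 0.0, -0.0]
ft_force: [-0.1, -0.6, 0.0]
grip_width: 0.248
grasp_force: 0.0
```

>>> arm_command:
  plan:
    - {"dp":[0,0,0],"spin":0}
    - {"dp":[0,0,0],"spin":0}
    - {"dp":[0,0,0],"spin":0}
  grip: 1

```text
clock: 15.0
position: [0.5078, -0.307, 0.1749]
ee_rot: [0.118, 0.993, 0.0, -0.0]
ft_force: [0.0, 0.8, -0.7]
grip_width: 0.181
grasp_force: 29.3
```

```bash
python3 -c "
from h import *
to((.508,-.305),76.6,.1765)"
```

```text
t 15.0 pos [ 0.5078 -0.307   0.1749] dp mm [ 0.3  1.9 -1.6] tooly 76.43 tilt [ 1.e-04  1.e-04 -1.e+00] spin -0.003 F [ 0.   0.8 -0.7] M [-0.04 -0.06  0.02] j7 1.97
```

It's a clean grasp with no reaction force (cell axis = TCP − 0.1666 in z). I'll lift and carry it over the cradle, 10 mm beyond the seat.

>>> arm_command:
  plan:
    - {"dp":[0,0,-10],"spin":0}
    - {"dp":[0,0,-20],"spin":0}
    - {"dp":[0,0,-20],"spin":0}
    - {"dp":[0,0,-17],"spin":0}
    - {"dp":[0,15,0],"spin":0}

```text
clock: 15.5
position: [0.5113, -0.2945, 0.2452]
ee_rot: [0.12, 0.993, -0.001, 0.002]
ft_force: [0.5, -0.2, -0.6]
grip_width: 0.185
grasp_force: 29.3
```

>>> arm_command:
  plan:
    - {"dp":[0,36,0],"spin":0}
    - {"dp":[0,36,0],"spin":0}
    - {"dp":[1,36,0],"spin":0}
    - {"dp":[1,36,0],"spin":0}
    - {"dp":[1,36,0],"spin":0}

```text
clock: 16.0
position: [0.5506, -0.1141, 0.2417]
ee_rot: [0.118, 0.993, 0.0, -0.0]
ft_force: [1.5, 0.1, -1.1]
grip_width: 0.178
grasp_force: 29.3
```

>>> arm_command:
  plan:
    - {"dp":[0,0,0],"spin":0}
    - {"dp":[0,0,0],"spin":0}

```text
clock: 16.2
position: [0.5507, -0.115, 0.2417]
ee_rot: [0.117, 0.993, 0.0, -0.0]
ft_force: [-0.4, 0.1, -0.9]
grip_width: 0.178
grasp_force: 29.3
```

```bash
python3 - <<'E'
from h import *
to((.5507,-.1157),76.6,.2176)
im,c=cam("wrist"); 
s,cam2=cam("side")
a=cv2.resize(im[150:384,100:420],(800,585),interpolation=cv2.INTER_CUBIC)
cv2.imwrite("pics/w5b.png",a)
u=proj(cam2,(.541,-.1134,.0403)).astype(int);print(u)
b=s[max(u[1]-80,0):u[1]+40,u[0]-80:u[0]+80];cv2.imwrite("pics/s5b.png",cv2.resize(b,(800,600),interpolation=cv2.INTER_CUBIC))
E
```

```text
t 16.2 pos [ 0.5507 -0.115   0.2417] dp mm [-0.2 -0.7 24.1] tooly 76.59 tilt [ 6.e-04  3.e-04 -1.e+00] spin -0.0001 F [-0.4  0.1 -0.9] M [-0.04  0.07 -0.05] j7 1.56
[256 191]
```

View pics/w5b.png

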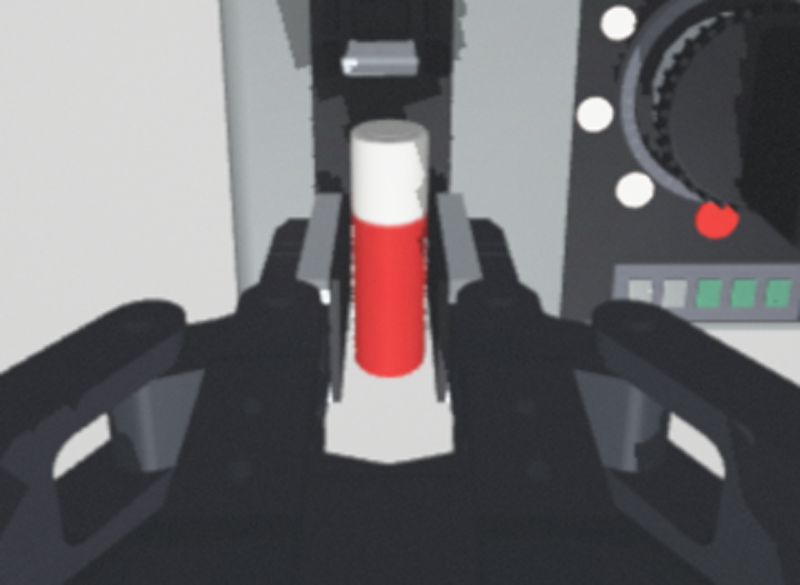

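View pics/s5b.png

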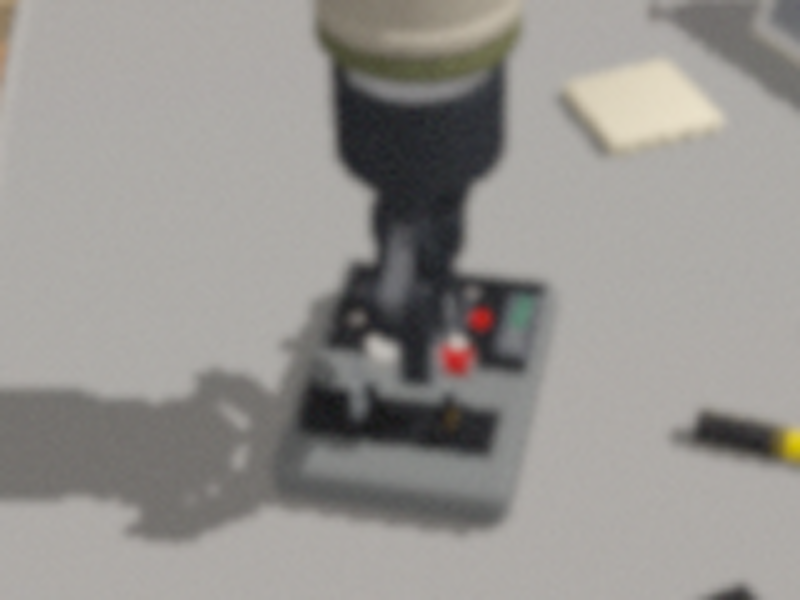

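The cell is held level with its white end toward the plate, and the plate centre is about 1.5 mm to tool -y of the cell axis (column 380 against 389). I'll shift and lower to axis height 51 mm, then push back gently.

>>> arm_command:
  plan:
    - {"dp":[0,-1.4,6],"spin":0}
    - {"dp":[0,0,8],"spin":0}
    - {"dp":[0,0,7],"spin":0}
    - {"dp":[0,0,3],"spin":0}
    - {"dp":[0,0,0],"spin":0}

```text
clock: 16.8
position: [0.55, -0.1182, 0.2172]
ee_rot: [0.118, 0.993, -0.0, -0.001]
ft_force: [0.2, 1.1, -0.5]
grip_width: 0.182
grasp_force: 29.3
```

>>> arm_command:
  plan:
    - {"dp":[1,0,0],"spin":0}
    - {"dp":[1,0,0],"spin":0}
    - {"dp":[1,0,0],"spin":0}
    - {"dp":[0,0,0],"spin":0}

```text
clock: 17.2
position: [0.5473, -0.1173, 0.2182]
ee_rot: [0.118, 0.993, 0.0, 0.0]
ft_force: [-0.5, 0.3, -0.9]
grip_width: 0.178
grasp_force: 29.3
```

```bash
cat >> h.py <<'E'
def tf():
    o=manip.get_obs();a=-.234;R=np.array([[np.cos(a),-np.sin(a)],[np.sin(a),np.cos(a)]])
    p=R.T@(o["position"][:2]-[.5514,-.0696]);F=R.T@o["ft_force"][:2]
    print("t",round(o["clock"],2),"tester mm x,y",(p*1e3).round(1),"cell z",((o["position"][2]-.1666)*1e3).round(1),"F",F.round(1),o["ft_force"][2].round(1),"M",o["torque"].round(2))
E
python3 -c "
from h import *
tf()"
```

```text
t 17.2 tester mm x,y [  7.1 -47.3] cell z 51.6 F [-0.5  0.1] -0.9 M [-0.03  0.01  0.04]
```

>>> arm_command:
  plan:
    - {"dp":[0.5,1.3,0],"spin":0}
    - {"dp":[0.5,0,0],"spin":0}
    - {"dp":[0,0,0],"spin":0}

```text
clock: 17.5
position: [0.5467, -0.1158, 0.218]
ee_rot: [0.118, 0.993, 0.0, -0.0]
ft_force: [0.2, -0.7, 0.1]
grip_width: 0.183
grasp_force: 29.3
```

```bash
python3 -c "
from h import *
tf()"
```

```text
t 17.5 tester mm x,y [  6.1 -46. ] cell z 51.4 F [ 0.4 -0.6] 0.1 M [-0.02 -0.    0.01]
```

>>> arm_command:
  plan:
    - {"dp":[1,0,0],"spin":0}
    - {"dp":[1,0,0],"spin":0}
    - {"dp":[0,0,0],"spin":0}

```text
clock: 17.8
position: [0.5448, -0.1154, 0.2181]
ee_rot: [0.118, 0.993, 0.0, 0.0]
ft_force: [0.8, 0.4, -0.8]
grip_width: 0.182
grasp_force: 29.3
```

```bash
python3 -c "
from h import *
tf()"
```

```text
t 17.8 tester mm x,y [  4.2 -46.1] cell z 51.5 F [0.7 0.6] -0.8 M [-0.06 -0.01  0.04]
```

>>> arm_command:
  plan:
    - {"dp":[1,0,0],"spin":0}
    - {"dp":[1,0,0],"spin":0}
    - {"dp":[0,0,0],"spin":0}

```text
clock: 18.1
position: [0.543, -0.1149, 0.2181]
ee_rot: [0.118, 0.993, 0.0, 0.0]
ft_force: [2.2, 0.2, -0.7]
grip_width: 0.177
grasp_force: 29.3
```

```bash
python3 - <<'E'
from h import *
tf()
im,c=cam("wrist")
cv2.imwrite("pics/w6b.png",cv2.resize(im[130:340,150:370],(800,600),interpolation=cv2.INTER_CUBIC))
E
```

```text
t 18.1 tester mm x,y [  2.3 -46.1] cell z 51.5 F [2.1 0.7] -0.7 M [-0.15 -0.55 -0.05]
```

View pics/w6b.png

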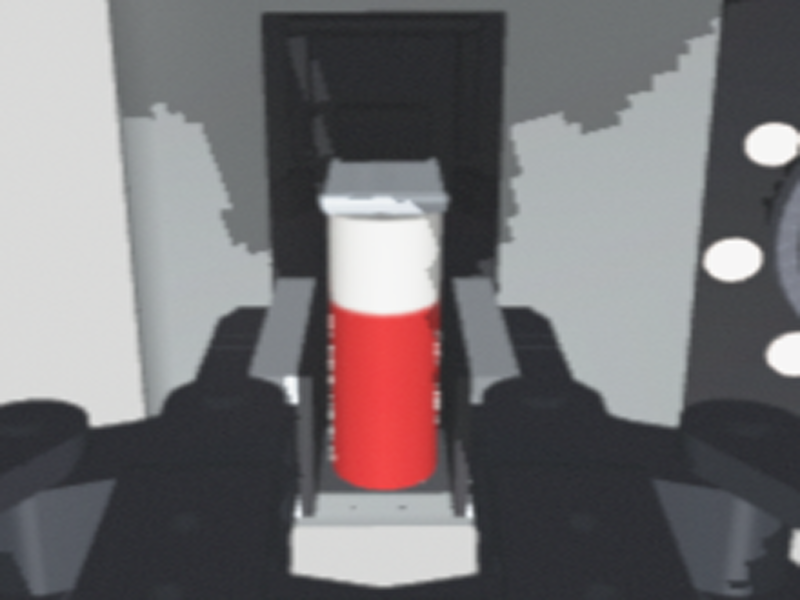

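The white end is touching the plate and well aligned. I'll push further while watching the force.

>>> arm_command:
  plan:
    - {"dp":[1,0,0],"spin":0}
    - {"dp":[1,0,0],"spin":0}
    - {"dp":[0.5,0,0],"spin":0}
    - {"dp":[0,0,0],"spin":0}

```text
clock: 18.55
position: [0.5405, -0.1144, 0.2181]
ee_rot: [0.118, 0.993, 0.0, 0.0]
ft_force: [3.7, -1.5, -0.6]
grip_width: 0.18
grasp_force: 29.3
```

```bash
python3 -c "
from h import *
tf()"
```

```text
t 18.55 tester mm x,y [ -0.2 -46.1] cell z 51.5 F [ 4.  -0.6] -0.6 M [-0.29 -0.89  0.09]
```

>>> arm_command:
  plan:
    - {"dp":[0,0,0],"spin":0}

```text
clock: 18.65
position: [0.5406, -0.1144, 0.2181]
ee_rot: [0.118, 0.993, 0.0, 0.0]
ft_force: [4.3, -0.4, -0.8]
grip_width: 0.183
grasp_force: 29.3
```

```bash
python3 -c "
from h import *
tf()"
```

```text
t 18.65 tester mm x,y [ -0.2 -46.1] cell z 51.5 F [4.3 0.6] -0.8 M [-0.31 -1.01  0.  ]
```

>>> arm_command:
  plan:
    - {"dp":[1,0,0],"spin":0}
    - {"dp":[1,0,0],"spin":0}
    - {"dp":[0.5,0,0],"spin":0}
    - {"dp":[0,0,0],"spin":0}
    - {"dp":[0,0,0],"spin":0}

```text
clock: 19.15
position: [0.5383, -0.1138, 0.2182]
ee_rot: [0.118, 0.993, -0.0, 0.001]
ft_force: [5.4, -2.3, -1.6]
grip_width: 0.184
grasp_force: 29.3
```

```bash
python3 -c "
from h import *
tf()
im,c=cam('wrist');tf()"
```

```text
t 19.15 tester mm x,y [ -2.5 -46.1] cell z 51.6 F [ 5.8 -1. ] -1.6 M [-0.41 -1.23  0.07]
t 19.2 tester mm x,y [ -2.6 -46.1] cell z 51.6 F [ 6.8 -0.3] -1.8 M [-0.47 -1.29  0.03]
```

Pushed back about 6.3 mm. Lowering, watching for a hit on the fixed block at about 49 mm.

>>> arm_command:
  plan:
    - {"dp":[0,0,1.5],"spin":0}
    - {"dp":[0,0,1.5],"spin":0}
    - {"dp":[0,0,1],"spin":0}
    - {"dp":[0,0,0],"spin":0}

```text
clock: 19.6
position: [0.5386, -0.1138, 0.2147]
ee_rot: [0.118, 0.993, 0.0, 0.001]
ft_force: [6.2, -1.2, 2.5]
grip_width: 0.176
grasp_force: 29.6
```

```bash
python3 -c "
from h import *
tf()"
```

```text
t 19.6 tester mm x,y [ -2.2 -46. ] cell z 48.1 F [6.3 0.3] 2.5 M [-0.31 -1.13 -0.03]
```

>>> arm_command:
  plan:
    - {"dp":[0,0,1],"spin":0}
    - {"dp":[0,0,0],"spin":0}

```text
clock: 19.8
position: [0.5386, -0.1138, 0.2137]
ee_rot: [0.118, 0.993, 0.0, 0.001]
ft_force: [5.4, -1.6, 2.7]
grip_width: 0.176
grasp_force: 29.7
```

```bash
python3 -c "
from h import *
tf()"
```

```text
t 19.8 tester mm x,y [ -2.2 -45.9] cell z 47.1 F [ 5.6 -0.3] 2.7 M [-0.27 -1.1  -0.01]
```

>>> arm_command:
  plan:
    - {"dp":[0,0,1.5],"spin":0}
    - {"dp":[0,0,1.5],"spin":0}
    - {"dp":[0,0,0],"spin":0}

```text
clock: 20.1
position: [0.5386, -0.1137, 0.2106]
ee_rot: [0.118, 0.993, 0.0, 0.001]
ft_force: [5.8, -0.5, 1.9]
grip_width: 0.184
grasp_force: 29.6
```

```bash
python3 -c "
from h import *
tf()"
```

```text
t 20.1 tester mm x,y [ -2.2 -45.9] cell z 44.0 F [5.8 0.8] 1.9 M [-0.26 -1.19 -0.05]
```

>>> arm_command:
  plan:
    - {"dp":[0,0,1.5],"spin":0}
    - {"dp":[0,0,1],"spin":0}
    - {"dp":[0,0,0],"spin":0}

```text
clock: 20.4
position: [0.5386, -0.1137, 0.2082]
ee_rot: [0.118, 0.993, 0.0, 0.001]
ft_force: [5.4, -1.9, 3.0]
grip_width: 0.184
grasp_force: 29.7
```

```bash
python3 -c "
from h import *
tf()"
```

```text
t 20.4 tester mm x,y [ -2.2 -45.9] cell z 41.6 F [ 5.7 -0.6] 3.0 M [-0.29 -1.2   0.  ]
```

>>> arm_command:
  plan:
    - {"dp":[0,0,1],"spin":0}
    - {"dp":[0,0,0.5],"spin":0}
    - {"dp":[0,0,0],"spin":0}

```text
clock: 20.7
position: [0.5386, -0.1137, 0.2068]
ee_rot: [0.118, 0.993, 0.0, 0.001]
ft_force: [5.3, -1.3, 3.3]
grip_width: 0.177
grasp_force: 29.7
```

```bash
python3 -c "
from h import *
tf()"
```

```text
t 20.7 tester mm x,y [ -2.2 -45.9] cell z 40.2 F [ 5.5 -0. ] 3.3 M [-0.23 -1.11  0.04]
```

>>> arm_command:
  plan:
    - {"dp":[-1,0,0],"spin":0}
    - {"dp":[-0.5,0,0],"spin":0}
    - {"dp":[0,0,0],"spin":0}

```text
clock: 21.0
position: [0.5398, -0.1141, 0.2067]
ee_rot: [0.118, 0.993, 0.0, 0.0]
ft_force: [1.6, -0.8, 7.7]
grip_width: 0.18
grasp_force: 30.1
```

```bash
python3 -c "
from h import *
tf()"
```

```text
t 21.0 tester mm x,y [ -1.  -45.9] cell z 40.1 F [ 1.7 -0.4] 7.7 M [-0.11 -0.51 -0.02]
```

The axial force dropped, so the cell is against the fixed contact, and it's on the floor. I'll release and withdraw.

>>> arm_command:
  plan:
    - {"dp":[0,0,0],"spin":0}
    - {"dp":[0,0,0],"spin":0}
    - {"dp":[0,0,0],"spin":0}
  grip: 0.2

```text
clock: 21.3
position: [0.5389, -0.114, 0.2054]
ee_rot: [0.118, 0.993, 0.0, -0.001]
ft_force: [0.4, -0.6, 0.7]
grip_width: 0.401
grasp_force: 0.0
```

>>> arm_command:
  plan:
    - {"dp":[0,0,-10],"spin":0}
    - {"dp":[0,0,-25],"spin":0}
    - {"dp":[0,0,-30],"spin":0}
    - {"dp":[0,0,-15],"spin":0}
    - {"dp":[0,0,0],"spin":0}

```text
clock: 21.8
position: [0.5401, -0.1143, 0.2889]
ee_rot: [0.118, 0.993, 0.0, 0.002]
ft_force: [0.6, -0.6, -0.2]
grip_width: 0.398
grasp_force: 0.0
```

```bash
python3 - <<'E'
from h import *
tf()
im,c=cam("wrist"); 
a=-.234;R=np.array([[np.cos(a),-np.sin(a)],[np.sin(a),np.cos(a)]])
for p in[(-.025,-.045,.0403+.00835),(.025,-.045,.0403+.00835)]:
    u=proj(c,np.r_[np.array([.5514,-.0696])+R@p[:2],p[2]]).round();cv2.circle(im,(int(u[0]),int(u[1])),1,(0,255,0),1)
cv2.imwrite("pics/w7b.png",cv2.resize(im[80:300,130:420],(790,600),interpolation=cv2.INTER_CUBIC))
E
```

```text
t 21.8 tester mm x,y [ -0.6 -46.1] cell z 122.3 F [ 0.7 -0.4] -0.2 M [ 0.02 -0.01  0.04]
```

View pics/w7b.png

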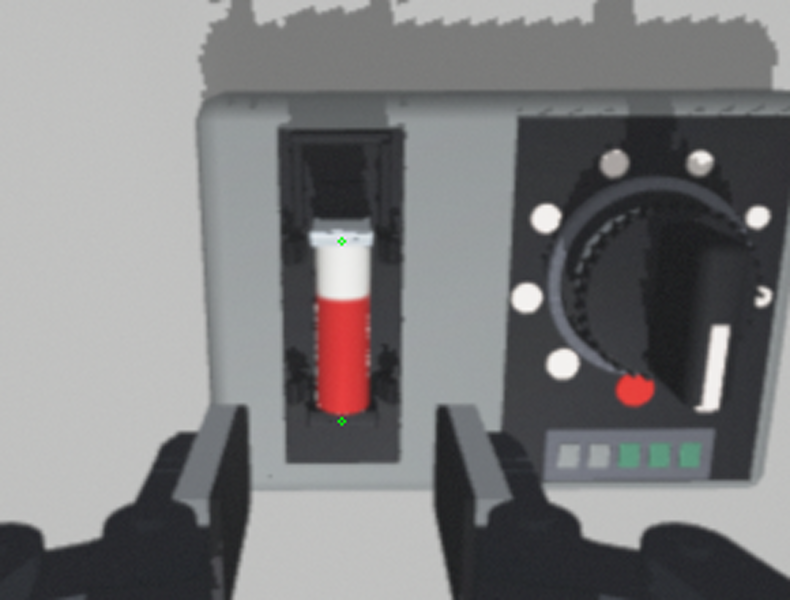

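The cell lies level between plate and contact: white end at row 240, red end at row 412, centred on column 342. The pointer is locked at red and the arm is clear. Handing in.

```bash
python3 -c "
from h import *
print(manip.hand_in())"
```

```text
the job is handed in; nothing more can be done
None
```

I set the selector to the red mark by the shorter way and clipped the cell into the cradle with its red end at the fixed contact. The final picture shows both in place; I handed the job in at about 22 s, and the hand-in gave no verdict.

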